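# Load a microplate under the hold-down spring of a plate shaker and start it

## Task

Load the plate shaker: with the fingertips on the ribbed thumb pad of the blue plate carrier, press the carrier firmly down against its sprung heat block and, keeping it pressed, slide it away from you under the cross bar and the hold-down leaf spring until it is fully home against the back stop, and let it go there. Only once the plate is home, press the green start key and take the hand away. Nothing is to be gripped or lifted, and everything else on the bench stays where it is.

Things in the scene. Friction and masses are not known exactly. Their poses are not given: they have to be found in the camera images.
- shaker: White microplate shaker, fixed. Origin on the bench under the middle of its open plate channel; x along the channel away from the robot (sliding direction), y left, z up. In mm: housing x -115..105, y -145..85; side rails with inner faces y +-68.5 (2.5 mm play a side), tops z 86; control panel on the right, y -145..-83, top z 79, with key, small dial (x -4, top z 92) and display.
- plate_carrier: Loose blue tray 126 (x) x 132 (y) x 4 mm, 0.12 kg, carrying a clear lidded 96-well plate at x -23..63 mm; lid top 18 mm up. Origin: centre of the underside, x along the slide. It starts on the heat block (underside z 74 mm), its nose (x 63) 6 to 20 mm short of the cross bar and its lid 3.5 mm too high to pass under it. Home, the nose touches the back stop (origin at shaker x 22 mm).
- thumb_pad (a point): Centre of the top of the carrier's ribbed thumb pad, the bare near strip, 40 mm deep (x) x 132 mm wide, 43 mm behind the carrier's origin and 4 mm above it. The plate's upright end wall, 14 mm high, lies 20 mm ahead of this point: fingertips can press on the pad and push the wall.
- bar_edge (a point): Middle of the lower front edge of the aluminium cross bar over the channel (shaker frame x 41, z 88.5 mm). The bar is 14 mm deep (x 41..55), 169 mm wide, its top at z 97.5 mm.
- back_stop (a point): Middle of the back stop's face, where the carrier's nose ends (shaker frame x 85, z 82 mm).
- start_key_top (a point): Centre of the top of the round green start key, 22 mm across, 89 mm above the bench, at shaker frame x -66, y -114.5 mm; its black collar (38 mm across) is 9 mm lower.
- heat_block (a joint): How far the dark floating block under the carrier is pressed down, m: 0 top, 0.008 bottom stop. It stays level and carries the carrier over the whole slide. Sprung: about 3 N starts it, 7 N gives 4 mm, 10 N 6 mm, 12 N 8 mm. The lid clears the bar from 3.5 mm down; let go at home, it rises until the lid bears on the bar (about 3.5 mm).
- leaf_spring (a joint): Lift of the hold-down leaf's free end, rad: 0 at rest, about 0.15 over the lid of a carrier let go at home. The steel leaf, 50 mm wide, is fixed to the bar, slopes down 5 mm over 30 mm towards the back and drags on the lid with a few newtons.
- start_key (a joint): Travel of the green start key, m: 0 up, 0.005 fully pressed (4 N); it springs back.
- marker: Blue and white marker, 132 mm, lying left of the shaker; bystander.
- pipette: Red and white micropipette, 246 mm, lying right of the shaker; bystander.
- timer: White bench timer, 62 x 66 x 18 mm, on the left; bystander.
- petri: Petri dish, 61 mm across, 16 mm high, on the left; bystander.
- tape: Beige roll of tape, 84 mm across, 19 mm high, on the right; bystander.
- tube_rack: Green tube rack with tubes, 50 x 165 x 118 mm, on the right; bystander.

How it is judged:
On the way, in this order (a step that is already met when the one before it is completed fails the run):
1. the carrier is pressed down on its sprung heat block in front of the bar (value of joint heat_block above 0.003 m and x of plate_carrier in the frame of shaker below 0 m), for 0.1 s.
2. the carrier is home against the back stop with its lid under the leaf spring (x of plate_carrier in the frame of shaker between 0.0175 and 0.026 m and value of joint leaf_spring above 0.05 rad), for 0.2 s.
3. the start key is pressed (value of joint start_key above 0.003 m), for 0.05 s.
At the end, for the whole second after the job is handed in: The carrier rests flat within 4.5 mm of the back stop (origin at shaker x 17.5 to 26 mm), held down by bar and leaf (heat block down over 2.2 mm, leaf lifted over 0.09 rad), and the start key is up again after being pressed with the plate home (x of plate_carrier in the frame of shaker between 0.0175 and 0.026 m and value of joint leaf_spring above 0.09 rad and value of joint heat_block above 0.0022 m and value of joint start_key below 0.0015 m and linear speed of plate_carrier below 0.01 m/s and z of plate_carrier in the frame of shaker below 0.0725 m and angle between plate_carrier's own z axis and vertical below 0.05 rad); the robot touches nothing.
It fails at once if the carrier is lifted (more than 6 mm above where it stood) or tipped (more than 0.12 rad) (z of plate_carrier in the frame of shaker above 0.08 m or angle between plate_carrier's own z axis and vertical above 0.12 rad).
It fails at once if the start key is pressed before the plate is home (value of joint start_key above 0.003 m and x of plate_carrier in the frame of shaker below 0.0165 m).
It fails at once if a bystander is moved more than 20 mm (blue marker, micropipette, timer, Petri dish, tape roll, tube rack) (distance of any of marker, pipette, timer, petri, tape, tube_rack from where it was at the start of the episode above 0.02 m).
It also fails if it takes over 48 s, if anything falls off the work surface, if the arm or the gripper's body presses on something with over 40 N, if the wrist force passes 120 N, or if a joint passes its speed limit or range.

## Robot

A 6-joint arm with a two-finger parallel gripper is mounted at the origin on a cart in front of the work surface, level with it; the furniture and walls round the work are solid. World frame = base frame: x ahead of the robot, y to its left, z up, the work surface at z = 0. Lengths are in m, angles in rad, forces in N, time in s.
With the tool pointing down it reaches from about 0.375 to 0.975 m from the base axis. Payload 3.8 kg.
Tool frame: the origin (TCP) lies midway between the tips of the shut fingers; the grasp point (between the pads) lies 19 mm behind it; z points along the fingers, y is the line along which they close (so a half turn about z gives the same grasp; the last joint's range is limited). The gripper opens to 85 mm and grips with 20 to 120 N. Pads are 22 mm wide; open, the fingers measure 114 mm over their backs; the gripper's body (76 mm by 85 mm) begins 54 mm behind the grasp point. The pads swing forward as they close: fully open they stand 13 mm farther back than shut.
Start: joints at [-1.236, 0.264, 1.604, -0, 1.274, -0.037], TCP at [0.245, -0.629, 0.231] pointing down, gripper open.
Joint ranges: [-2.63, 2.63], [-0.94, 2.18], [0.31, 2.57], [-1.31, 4.45], [0, 2.66], [-2.55, 2.55]. Speed limits (rad/s): [2.57, 2.57, 3.14, 3.14, 3.14, 3.14].

## Interface

Orientations are given as a rotation vector (axis times angle).
In Python, from workcell import read_state, vision, ticket gives the robot as it stands. The module is installed in compiled form; this text tells all that it offers.
- The arm moves only by the tool jog_arm, never from a script. Its arguments are lists of equal length, an entry for each row: "turn": the turn, a rotation vector about the tool's x, y, z in rad, a list of three; "delta_pos": the shift along the tool's x, y, z in m, a list of three; "gripper": the finger opening in m, from 0 to 0.0854. In form: {"turn": [[rx, ry, rz], ...], "delta_pos": [[dx, dy, dz], ...], "gripper": [gripper, ...]}. A call has 1 to 20 rows; each row shifts and turns the commanded pose from where the row before left it, along the tool's axes as they then stand; what a row does not reach is not made up. A row lasts 1/12 s, in which the tool goes at most 41.7 mm and 7.16 degrees, less where a joint would pass 70% of its speed; a pose out of reach is approached as far as the arm can. A call with a gripper value outside its range is refused whole. The fingers move at their own pace and stop on an object; "grip_force" is the grip in N (left out, the last holds). Time passes only in rows, so rows that do not move let the fingers close. It gives the time, the measured TCP pose, the force, the opening and the grip force at its end, in the units of the state.
- read_state(): the state, without advancing time (a new reading comes with each control period).
- vision.read_camera(name): name is "side" or "top"; returns the picture (384x512x3 uint8, red, green, blue); there is no depth.
- vision.calibration(name): a dict with "vfov" (degrees; the focal length in pixels is half the picture's height over the tangent of half this angle, whatever the lens; pixels are square), "cx", "cy" (the principal point, pixels), "R" (3x3) and "t" (3): a world point X has camera coordinates R X + t. Camera axes: x right, y down, z forward; pixel columns grow to the right and rows downward; lengths in m; the calibration is good to about 2 mm. A picture is of the moment at which its call begins. calibration takes no time and is no camera call.
- ticket.finish_job(): hands the job in; it is judged then, once.
The state is a dict: "time": time; "q": joint angles; "joint_vel": joint speeds; "joint_torque": joint torques, N m; "tool_pos": TCP position; "tcp_rot": TCP orientation; "wrist_force": force on the tool from outside, world axes, zero at the start; "torque": the same for the moment, N m; "width": opening from 0.0 (shut) to 1.0 (fully open); "grip_force": force on a finger pad.
Only numpy, scipy, OpenCV 4.12 (cv2) and the standard library are available. Lean on these libraries where they do the work, as an engineer would, in place of code of your own. Each camera call takes 0.05 s, during which the arm holds its last target. There are 200 camera calls.

## Working session

There is one attempt and no reset: what is moved stays moved. The work goes in short steps, Python scripts to look and compute and a tool call to move; the robot and the scene stay as the last step left them, time stands still between calls to the robot, and variables do not carry over. Pictures are saved under pics/ and viewed, at most 10 in all, crops included, and the job is handed in when it is done.

Besides the shell and the picture viewer there is one more tool, called after "Call:" as a command line: name --argument value ..., lists and objects as JSON in quotes. jog_arm: Moves the arm, as the interface text tells. Its arguments: {"type":"object","properties":{"turn":{"type":"array","items":{"type":"array","items":{"type":"number"}}},"delta_pos":{"type":"array","items":{"type":"array","items":{"type":"number"}}},"gripper":{"type":"array","items":{"type":"number"}},"grip_force":{"type":"number"}},"required":["turn","delta_pos","gripper"]}

```bash
mkdir -p pics
python3 - <<'E'
from workcell import read_state, vision
import cv2
for n in("side","top"):
    im=vision.read_camera(n); cv2.imwrite(f"pics/{n}0.png",im[:,:,::-1]); print(n,vision.calibration(n))
s=read_state(); print(s)
E
```

```text
side {'vfov': 51.674234150685535, 'cx': 255.11924997785758, 'cy': 193.05745257139796, 'R': array([[ 0.89930645,  0.43731105,  0.002639  ],
       [ 0.37318396, -0.76425857, -0.52596822],
       [-0.22799484,  0.47399145, -0.85050013]]), 't': array([-0.47359739, -0.11016729,  1.6886491 ])}
top {'vfov': 52.21537188006749, 'cx': 253.8529989577086, 'cy': 184.6745456015075, 'R': array([[-0.0280127 , -0.99957706,  0.00780945],
       [-0.99795939,  0.02751721, -0.0576182 ],
       [ 0.05737894, -0.00940756, -0.99830815]]), 't': array([0.03603798, 0.49708072, 1.37848901])}
{'time': 0.1, 'q': array([-1.23589929e+00,  2.64713197e-01,  1.60527293e+00, -2.05374045e-05,
        1.27368262e+00, -3.69097973e-02]), 'joint_vel': array([-0.00037075, -0.00174134, -0.00292908, -0.0013427 ,  0.00029091,
        0.00015681]), 'joint_torque': array([ 7.29242438e-04, -5.16706431e+01, -3.68590200e+01, -2.15271734e-05,
        6.28432972e-03,  1.97975503e-06]), 'tool_pos': array([ 0.24499178, -0.62824923,  0.23004351]), 'tcp_rot': array([-3.08544533e+00, -5.80304943e-01,  5.14248299e-04]), 'wrist_force': array([-0.16927379,  0.00768197,  0.43346109]), 'torque': array([-0.05171347,  0.02772319,  0.01954178]), 'grip_force': 0.0, 'width': 1.0001139460743018}
```

View pics/side0.png

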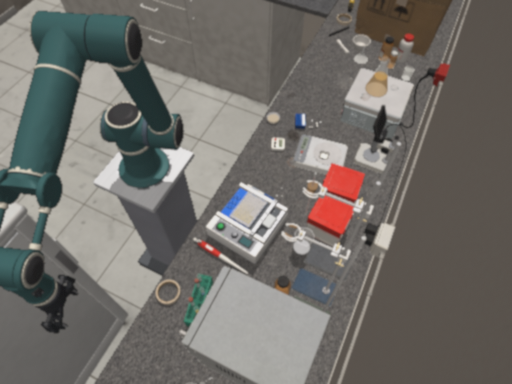

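View pics/top0.png

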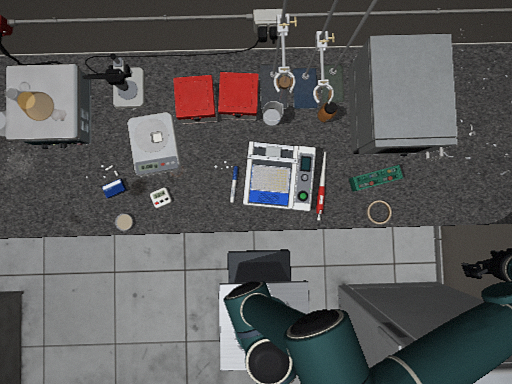

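The side view shows the shaker near (247,220). In the top view it is near (280,176), with the blue pad at about (269,198) and the green key at about (303,196). Next I'll measure both by colour and look at an enlarged crop.

```bash
cat > h.py <<'E'
import numpy as np, cv2
from workcell import read_state, vision
def ray(n,u,v):
    c=vision.calibration(n); f=192/np.tan(np.radians(c["vfov"]/2))
    d=c["R"].T@np.array([(u-c["cx"])/f,(v-c["cy"])/f,1]); return -c["R"].T@c["t"],d
def on(n,u,v,z):
    o,d=ray(n,u,v); return o+d*(z-o[2])/d[2]
def proj(n,X):
    c=vision.calibration(n); f=192/np.tan(np.radians(c["vfov"]/2))
    p=c["R"]@np.array(X)+c["t"]; return p[:2]/p[2]*f+[c["cx"],c["cy"]]
def blobs(im,lo,hi,roi,amin=8):
    m=cv2.inRange(cv2.cvtColor(im,cv2.COLOR_RGB2HSV),lo,hi); k=np.zeros_like(m)
    x0,y0,x1,y1=roi; k[y0:y1,x0:x1]=m[y0:y1,x0:x1]
    cs=cv2.findContours(k,cv2.RETR_EXTERNAL,cv2.CHAIN_APPROX_NONE)[0]
    return sorted([c for c in cs if len(c)>=amin],key=cv2.contourArea,reverse=True),k
E
python3 - <<'E'
from h import *
for n,roi in(("top",(235,135,325,220)),("side",(195,170,300,265))):
    im=cv2.imread(f"pics/{n}0.png")[:,:,::-1].copy()
    x0,y0,x1,y1=roi
    if n=="top": cv2.imwrite("pics/topc.png",cv2.resize(im[y0:y1,x0:x1,::-1],None,fx=8,fy=7,interpolation=cv2.INTER_CUBIC)[:600])
    else: cv2.imwrite("pics/sidec.png",cv2.resize(im[y0:y1,x0:x1,::-1],None,fx=6,fy=6,interpolation=cv2.INTER_CUBIC))
    for nm,lo,hi,z in(("blue",(100,120,60),(125,255,255),.078),("green",(45,100,40),(85,255,255),.089)):
        cs,_=blobs(im,lo,hi,roi,5)
        for c in cs[:2]:
            r=cv2.minAreaRect(c); M=c[:,0].mean(0)
            print(n,nm,cv2.contourArea(c),r,on(n,*r[0],z).round(4))
            if nm=="blue": print([on(n,*p,z)[:2].round(4).tolist() for p in cv2.boxPoints(r)])
E
```

```text
top blue 427.0 ((268.3853759765625, 197.203369140625), (39.20356369018555, 12.182969093322754), 5.440331935882568) [ 0.4504 -0.0252  0.078 ]
[[0.4381, 0.0432], [0.479, 0.0382], [0.4627, -0.0937], [0.4218, -0.0885]]
top blue 17.0 ((236.0, 172.5), (13.0, 2.0), 90.0) [0.5373 0.0823 0.078 ]
[[0.5596, 0.0851], [0.5594, 0.0783], [0.5151, 0.0794], [0.5153, 0.0862]]
top green 28.0 ((303.0, 196.0), (6.0, 6.0), 90.0) [ 0.4509 -0.1411  0.089 ]
side blue 216.5 ((233.5538330078125, 201.43075561523438), (8.244343757629395, 30.872438430786133), 37.87498474121094) [ 0.4457 -0.0219  0.078 ]
[[0.4223, -0.0802], [0.4367, 0.0477], [0.4699, 0.0381], [0.4543, -0.0885]]
side green 17.0 ((220.10000610351562, 225.7000274658203), (4.919349670410156, 4.919349670410156), 63.43495178222656) [ 0.4526 -0.1399  0.089 ]
```

View pics/topc.png

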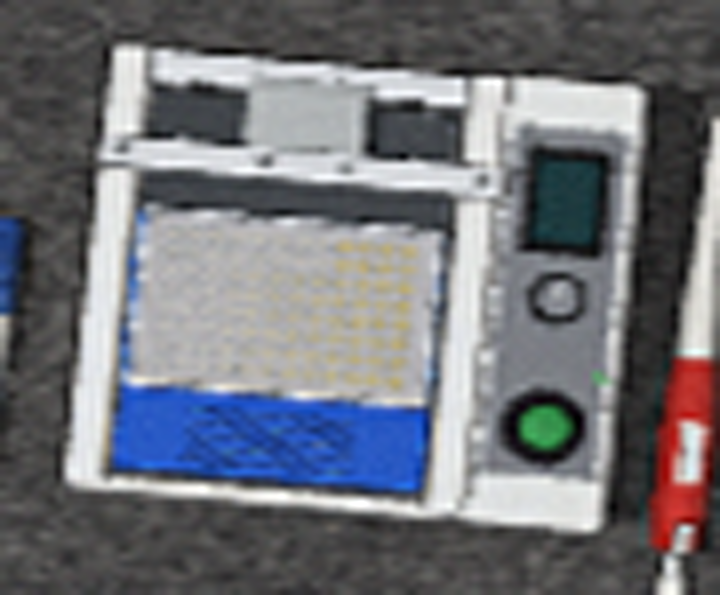

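View pics/sidec.png

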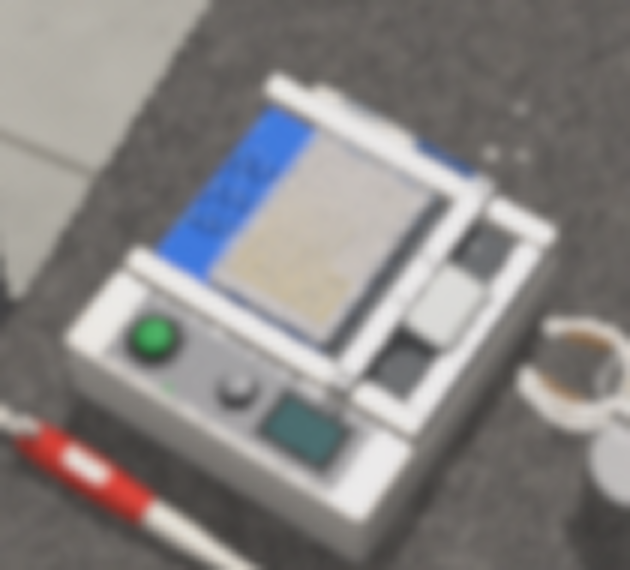

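The top crop shows the near edge of the pad from (110,470) to (425,495) and the key at (545,427). In the side crop the channel is clear and the nose is short of the bar. From these:
- **Shaker:** origin about (0.530, -0.0345), yaw about -0.117 rad.
- **Carrier:** x about -37 mm, so the nose gap is about 15 mm, which fits the stated range.
- **Key:** about (0.4515, -0.1405).

I'll turn the tool to match and shut the fingers.

Call:
jog_arm --turn '[[0,0,0.122],[0,0,0.122],[0,0,0.122],[0,0,0.122],[0,0,0]]' --delta_pos '[[0,0,0],[0,0,0],[0,0,0],[0,0,0],[0,0,0]]' --gripper '[0,0,0,0,0]' --grip_force 20

```text
time: 0.52
tool_pos: [0.2451, -0.6285, 0.2305]
tcp_rot: [-3.135, 0.187, 0.001]
wrist_force: [0.1, -0.9, -0.0]
width: 0.297
grip_force: 0.0
```

```bash
cat >> h.py <<'E'
from scipy.spatial.transform import Rotation as Ro
def go(X):
    s=read_state(); R=Ro.from_rotvec(s["tcp_rot"]).as_matrix()
    print("t",round(s["time"],2),"tcp",s["tool_pos"].round(4),"x",R[:,0].round(3),"z",R[:,2].round(3),"F",s["wrist_force"].round(2),"w",round(s["width"],2))
    print("delta tool",(R.T@(np.array(X)-s["tool_pos"])).round(4))
E
python3 -c "
from h import *
go([.4504,-.0252,.2])"
```

```text
t 0.52 tcp [ 0.2451 -0.6285  0.2305] x [ 0.993 -0.119 -0.001] z [-0.     0.001 -1.   ] F [ 0.09 -0.85 -0.01] w 0.3
delta tool [ 0.1321 -0.6234  0.0312]
```

Call:
jog_arm --turn '[[0,0,0],[0,0,0],[0,0,0],[0,0,0],[0,0,0],[0,0,0],[0,0,0],[0,0,0],[0,0,0],[0,0,0],[0,0,0],[0,0,0],[0,0,0],[0,0,0],[0,0,0],[0,0,0],[0,0,0],[0,0,0],[0,0,0],[0,0,0]]' --delta_pos '[[0.0066,-0.031,0],[0.0066,-0.031,0],[0.0066,-0.031,0],[0.0066,-0.031,0],[0.0066,-0.031,0],[0.0066,-0.031,0],[0.0066,-0.031,0],[0.0066,-0.031,0],[0.0066,-0.031,0],[0.0066,-0.031,0],[0.0066,-0.031,0],[0.0066,-0.031,0],[0.0066,-0.031,0],[0.0066,-0.031,0],[0.0066,-0.031,0],[0.0066,-0.031,0],[0.0066,-0.031,0],[0.0066,-0.031,0],[0.0066,-0.031,0],[0,0,0]]' --gripper '[0,0,0,0,0,0,0,0,0,0,0,0,0,0,0,0,0,0,0,0]'

```text
time: 2.18
tool_pos: [0.439, -0.054, 0.2312]
tcp_rot: [-3.134, 0.169, -0.001]
wrist_force: [-0.1, -0.1, -0.4]
width: -0.002
grip_force: 0.0
```

```bash
python3 -c "
from h import *
go([.4504,-.0252,.1])"
```

```text
t 2.18 tcp [ 0.439  -0.054   0.2312] x [ 0.994 -0.108  0.   ] z [ 0.001  0.003 -1.   ] F [-0.12 -0.06 -0.36] w -0.0
delta tool [ 0.0082 -0.0295  0.1313]
```

Call:
jog_arm --turn '[[0,0,0.009],[0,0,0],[0,0,0],[0,0,0],[0,0,0],[0,0,0]]' --delta_pos '[[0.008,-0.0295,0],[0,0,0.035],[0,0,0.035],[0,0,0.035],[0,0,0.026],[0,0,0]]' --gripper '[0,0,0,0,0,0]'

```text
time: 2.68
tool_pos: [0.4438, -0.0297, 0.0943]
tcp_rot: [-3.135, 0.192, 0.019]
wrist_force: [-1.2, -0.9, -0.9]
width: -0.002
grip_force: 0.0
```

Run:
```python
from h import *
go([.4504,-.0252,.08])
for n,(x0,y0,x1,y1) in(("side",(195,165,275,245)),):
    im=vision.read_camera(n); cv2.imwrite("pics/s1.png",cv2.resize(im[y0:y1,x0:x1,::-1],None,fx=7,fy=7,interpolation=cv2.INTER_CUBIC))
s=read_state(); p=proj("side",s["tool_pos"]); print((p-[195,165])*7)
```

```text
t 2.68 tcp [ 0.4438 -0.0297  0.0943] x [ 0.992 -0.122 -0.012] z [-0.012  0.001 -1.   ] F [-1.18 -0.86 -0.94] w -0.0
delta tool [ 0.0062 -0.0053  0.0143]
[261.7579907  248.58273997]
```

View pics/s1.png

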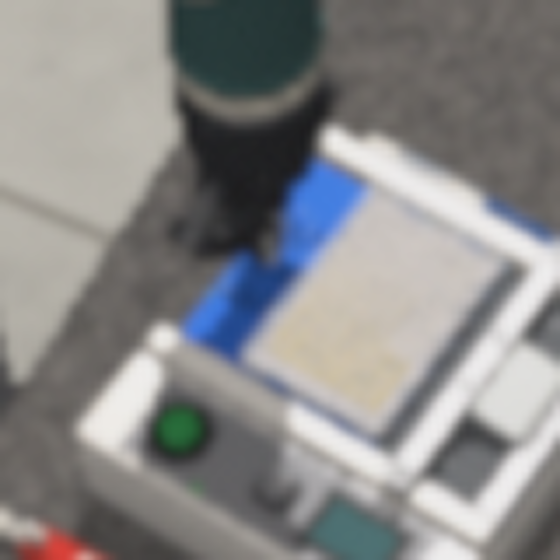

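The tip is at about (262,248), just above the near half of the pad and clear of both rails. I'll centre it and step down until it makes contact.

Call:
jog_arm --turn '[[0,0,0],[0,0,0],[0,0,0],[0,0,0]]' --delta_pos '[[0.005,-0.004,0],[0,0,0.008],[0,0,0],[0,0,0]]' --gripper '[0,0,0,0]'

```text
time: 3.07
tool_pos: [0.456, -0.0268, 0.0935]
tcp_rot: [3.135, -0.196, 0.003]
wrist_force: [0.6, -0.1, 0.1]
width: -0.0
grip_force: 0.0
```

```bash
python3 -c "
from h import *
go([.4504,-.0252,.072])"
```

```text
t 3.07 tcp [ 0.456  -0.0268  0.0935] x [ 0.992 -0.124  0.002] z [ 0.002 -0.    -1.   ] F [ 0.6  -0.06  0.14] w -0.0
delta tool [-0.0058 -0.0009  0.0215]
```

Call:
jog_arm --turn '[[0,0,-0.006],[0,0,0],[0,0,0],[0,0,0]]' --delta_pos '[[-0.002,0,0.008],[0,0,0.007],[0,0,0.003],[0,0,0]]' --gripper '[0,0,0,0]'

```text
time: 3.4
tool_pos: [0.4532, -0.0265, 0.0743]
tcp_rot: [3.136, -0.187, 0.001]
wrist_force: [-2.0, 0.1, 6.7]
width: 0.001
grip_force: 3.3
```

Call:
jog_arm --turn '[[0,0,0],[0,0,0],[0,0,0]]' --delta_pos '[[0,0,0.002],[0,0,0.001],[0,0,0]]' --gripper '[0,0,0]'

```text
time: 3.65
tool_pos: [0.4532, -0.0265, 0.072]
tcp_rot: [3.136, -0.187, 0.0]
wrist_force: [-1.6, -0.1, 9.3]
width: 0.0
grip_force: 4.7
```

That's 9.3 N at z 0.072, so the block is about 6 mm down. Now the slide.

Call:
jog_arm --turn '[[0,0,0],[0,0,0],[0,0,0],[0,0,0],[0,0,0],[0,0,0],[0,0,0]]' --delta_pos '[[0.003,0,0],[0.003,0,0],[0.003,0,0],[0.003,0,0],[0.003,0,0],[0.003,0,0],[0,0,0]]' --gripper '[0,0,0,0,0,0,0]'

```text
time: 4.23
tool_pos: [0.47, -0.0285, 0.0717]
tcp_rot: [-3.136, 0.187, 0.004]
wrist_force: [-4.2, -0.2, 9.7]
width: 0.003
grip_force: 4.9
```

```bash
python3 -c "
from h import *
go([.5304+.9932*-.0105,-.0345+.1167*.0105,.072])
im=vision.read_camera('top')
cs,_=blobs(im,(100,120,60),(125,255,255),(240,135,325,220),5)
r=cv2.minAreaRect(cs[0]);print(r,[on('top',*p,.072)[:2].round(4).tolist() for p in cv2.boxPoints(r)])
x0,y0,x1,y1=235,135,325,220
cv2.imwrite('pics/t2.png',cv2.resize(im[y0:y1,x0:x1,::-1],None,fx=7,fy=7,interpolation=cv2.INTER_CUBIC))"
```

```text
t 4.23 tcp [ 0.47   -0.0285  0.0717] x [ 0.993 -0.119 -0.003] z [-0.003  0.    -1.   ] F [-4.22 -0.23  9.72] w 0.0
delta tool [ 0.0502 -0.0012 -0.0004]Traceback (most recent call last):
  File "<string>", line 6, in <module>
    r=cv2.minAreaRect(cs[0]);print(r,[on('top',*p,.072)[:2].round(4).tolist() for p in cv2.boxPoints(r)])
                      ~~^^^
IndexError: list index out of range
```

The arm hides the pad from the top camera, but the forces look right. I'll carry on with the slide and watch the force.

Call:
jog_arm --turn '[[0,0,0],[0,0,0],[0,0,0],[0,0,0],[0,0,0],[0,0,0],[0,0,0],[0,0,0]]' --delta_pos '[[0.003,0,0],[0.003,0,0],[0.003,0,0],[0.003,0,0],[0.003,0,0],[0.003,0,0],[0.003,0,0],[0,0,0]]' --gripper '[0,0,0,0,0,0,0,0]'

```text
time: 4.95
tool_pos: [0.491, -0.031, 0.0718]
tcp_rot: [-3.136, 0.187, 0.004]
wrist_force: [-4.3, 0.4, 9.3]
width: 0.001
grip_force: 4.8
```

Call:
jog_arm --turn '[[0,0,0],[0,0,0],[0,0,0],[0,0,0],[0,0,0],[0,0,0]]' --delta_pos '[[0.003,0,0],[0.003,0,0],[0.003,0,0],[0.003,0,0],[0.003,0,0],[0,0,0]]' --gripper '[0,0,0,0,0,0]'

```text
time: 5.45
tool_pos: [0.5056, -0.0327, 0.0715]
tcp_rot: [-3.136, 0.187, 0.005]
wrist_force: [-3.7, 1.0, 8.7]
width: -0.004
grip_force: 4.2
```

```bash
python3 -c "
from h import *
go([.5304+.9932*-.0105,-.0345+.1167*.0105,.072])
im=vision.read_camera('side')
x0,y0,x1,y1=195,165,295,250
cv2.imwrite('pics/s2.png',cv2.resize(im[y0:y1,x0:x1,::-1],None,fx=7,fy=7,interpolation=cv2.INTER_CUBIC))"
```

```text
t 5.45 tcp [ 0.5056 -0.0327  0.0715] x [ 0.993 -0.119 -0.003] z [-0.003  0.    -1.   ] F [-3.66  0.95  8.74] w -0.0
delta tool [ 0.0144 -0.0012 -0.0005]
```

View pics/s2.png

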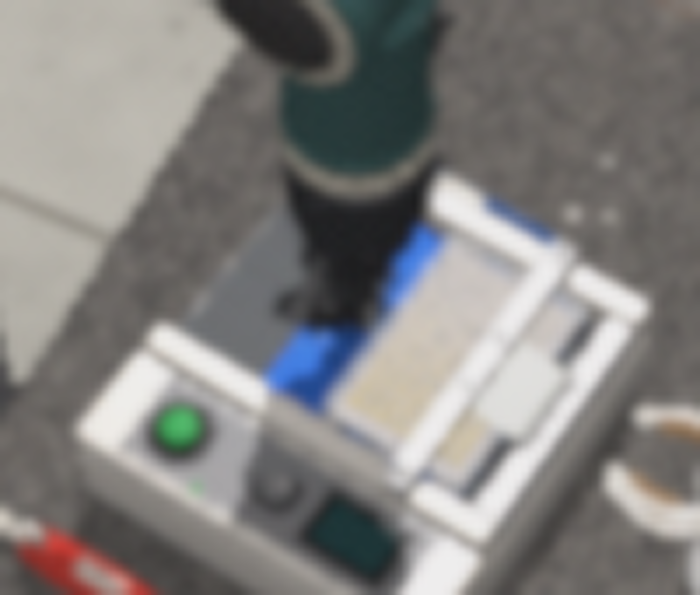

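The carrier has followed under the bar, and the lid is under the leaf at about (520,380). There's a small gap left to the stop, so I'll push on until the force rises.

Call:
jog_arm --turn '[[0,0,0],[0,0,0],[0,0,0],[0,0,0]]' --delta_pos '[[0.003,0,0],[0.002,0,0],[0.002,0,0],[0,0,0]]' --gripper '[0,0,0,0]'

```text
time: 5.83
tool_pos: [0.5119, -0.0335, 0.0713]
tcp_rot: [-3.136, 0.187, 0.006]
wrist_force: [-5.6, 0.7, 9.6]
width: -0.0
grip_force: 5.1
```

Call:
jog_arm --turn '[[0,0,0],[0,0,0],[0,0,0]]' --delta_pos '[[0.002,0,0],[0.001,0,0],[0,0,0]]' --gripper '[0,0,0]'

```text
time: 6.08
tool_pos: [0.514, -0.0337, 0.071]
tcp_rot: [-3.136, 0.187, 0.009]
wrist_force: [-6.3, 1.6, 8.9]
width: -0.003
grip_force: 5.5
```

Call:
jog_arm --turn '[[0,0,0],[0,0,0],[0,0,0]]' --delta_pos '[[0.002,0,0],[0.001,0,0],[0,0,0]]' --gripper '[0,0,0]'

```text
time: 6.33
tool_pos: [0.5168, -0.034, 0.0709]
tcp_rot: [-3.136, 0.187, 0.01]
wrist_force: [-6.8, 0.5, 8.8]
width: 0.001
grip_force: 5.7
```

Call:
jog_arm --turn '[[0,0,0],[0,0,0],[0,0,0],[0,0,0]]' --delta_pos '[[0.002,0,0],[0.002,0,0],[0,0,0],[0,0,0]]' --gripper '[0,0,0,0]'

```text
time: 6.67
tool_pos: [0.5202, -0.0344, 0.0707]
tcp_rot: [-3.136, 0.187, 0.011]
wrist_force: [-9.0, 1.2, 9.6]
width: -0.002
grip_force: 6.8
```

Call:
jog_arm --turn '[[0,0,0],[0,0,0],[0,0,0]]' --delta_pos '[[0.002,0,0],[0.001,0,0],[0,0,0]]' --gripper '[0,0,0]'

```text
time: 6.92
tool_pos: [0.5205, -0.0342, 0.0701]
tcp_rot: [-3.135, 0.187, 0.02]
wrist_force: [-13.5, 3.2, 13.4]
width: 0.003
grip_force: 10.0
```

The tip stalled at 0.5205 with the force rising, and that is where the wall should be with the carrier home. I'll dwell, ease off the push and lift.

Call:
jog_arm --turn '[[0,0,0],[0,0,0],[0,0,0],[0,0,0],[0,0,0],[0,0,0],[0,0,0],[0,0,0],[0,0,0],[0,0,0],[0,0,0],[0,0,0]]' --delta_pos '[[0,0,0],[0,0,0],[-0.002,0,0],[0,0,-0.003],[0,0,-0.003],[-0.002,0,-0.003],[-0.002,0,-0.006],[0,0,-0.01],[0,0,-0.015],[0,0,-0.02],[0,0,0],[0,0,0]]' --gripper '[0,0,0,0,0,0,0,0,0,0,0,0]'

```text
time: 7.92
tool_pos: [0.5224, -0.0348, 0.1336]
tcp_rot: [3.136, -0.187, 0.008]
wrist_force: [-0.2, 0.1, -0.7]
width: 0.002
grip_force: 0.0
```

```bash
python3 -c "
from h import *
go([.4512,-.1405,.13])
im=vision.read_camera('side')
x0,y0,x1,y1=195,165,295,250
cv2.imwrite('pics/s3.png',cv2.resize(im[y0:y1,x0:x1,::-1],None,fx=7,fy=7,interpolation=cv2.INTER_CUBIC))"
```

```text
t 7.92 tcp [ 0.5224 -0.0348  0.1336] x [ 0.993 -0.119  0.005] z [ 0.005 -0.001 -1.   ] F [-0.16  0.14 -0.66] w 0.0
delta tool [-0.0582  0.1134  0.0033]
```

View pics/s3.png

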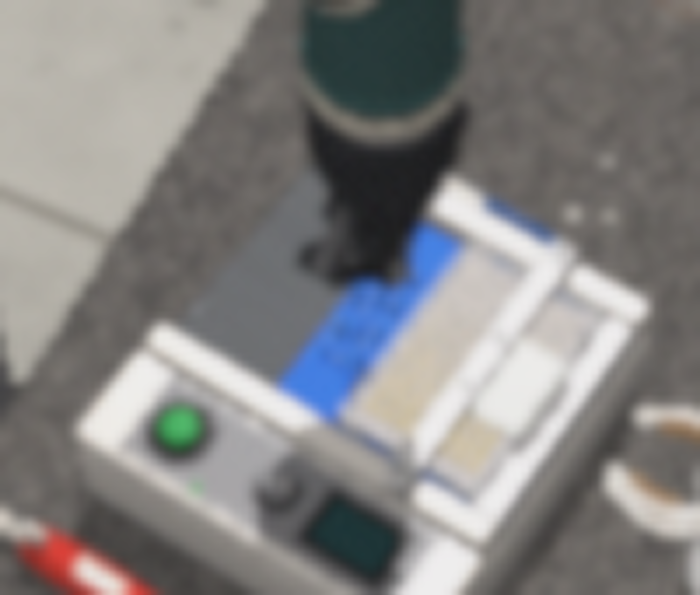

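The carrier stayed put when released. The lid shows behind the leaf at (470,440), the back gap has closed, and the key is at (180,425). I'll check the home position numerically while moving over the key.

Call:
jog_arm --turn '[[0,0,0],[0,0,0],[0,0,0],[0,0,0],[0,0,0],[0,0,0],[0,0,0]]' --delta_pos '[[-0.02,0,0],[-0.02,0.03,0],[-0.018,0.03,0],[0,0.03,0],[0,0.023,0],[0,0,0],[0,0,0]]' --gripper '[0,0,0,0,0,0,0]'

```text
time: 8.55
tool_pos: [0.4485, -0.1405, 0.1303]
tcp_rot: [-3.135, 0.191, 0.002]
wrist_force: [-0.5, -0.1, 0.2]
width: -0.003
grip_force: 0.0
```

Run:
```python
from h import *
go([.4512,-.1405,.10])
c,s=np.cos(-.117),np.sin(-.117)
im=vision.read_camera("side")
cs,_=blobs(im,(100,120,60),(125,255,255),(230,195,262,228),5)
for k in cs[:2]:
    P=np.array([on("side",*p,.0745)[:2] for p in k[:,0]])-[.5304,-.0345]
    Q=P@np.array([[c,-s],[s,c]])
    print(len(k),"x range",Q[:,0].min().round(4),Q[:,0].max().round(4),"y",Q[:,1].min().round(3),Q[:,1].max().round(3))
```

```text
t 8.55 tcp [ 0.4485 -0.1405  0.1303] x [ 0.993 -0.122 -0.002] z [-0.001  0.001 -1.   ] F [-0.54 -0.07  0.24] w -0.0
delta tool [ 0.0027 -0.0003  0.0303]
60 x range -0.0405 -0.0061 y -0.059 0.067
```

The carrier's near edge is at -40.5 mm, against -41 when home, so it's home. Pressing the key.

Call:
jog_arm --turn '[[0,0,0],[0,0,0],[0,0,0],[0,0,0],[0,0,0]]' --delta_pos '[[0.0025,0,0.018],[0,0,0.018],[0,0,0.006],[0,0,0.003],[0,0,0]]' --gripper '[0,0,0,0,0]'

```text
time: 9.02
tool_pos: [0.4511, -0.1389, 0.0856]
tcp_rot: [-3.135, 0.186, 0.004]
wrist_force: [-2.4, 1.1, 2.8]
width: -0.003
grip_force: 1.4
```

Call:
jog_arm --turn '[[0,0,0],[0,0,0],[0,0,0]]' --delta_pos '[[0,0,0.001],[0,0,0],[0,0,0]]' --gripper '[0,0,0]'

```text
time: 9.27
tool_pos: [0.4525, -0.1401, 0.0861]
tcp_rot: [3.136, -0.187, 0.002]
wrist_force: [-0.3, 1.7, 3.7]
width: 0.001
grip_force: 1.3
```

Call:
jog_arm --turn '[[0,0,0],[0,0,0],[0,0,0],[0,0,0]]' --delta_pos '[[0,0,0.0015],[0,0,0.0015],[0,0,0],[0,0,0]]' --gripper '[0,0,0,0]'

```text
time: 9.6
tool_pos: [0.4528, -0.1403, 0.0839]
tcp_rot: [3.136, -0.188, 0.003]
wrist_force: [-2.7, 2.6, 11.4]
width: -0.001
grip_force: 5.5
```

The key bottomed out: force well above 4 N, with 5 mm of travel. Now I'll take the hand away.

Call:
jog_arm --turn '[[0,0,0],[0,0,0],[0,0,0],[0,0,0],[0,0,0],[0,0,0],[0,0,0],[0,0,0]]' --delta_pos '[[0,0,-0.005],[0,0,-0.01],[0,0,-0.025],[0,0,-0.03],[0,0,-0.03],[0,0,-0.02],[0,0,0],[0,0,0]]' --gripper '[0,0,0,0,0,0,0,0]'

```text
time: 10.27
tool_pos: [0.453, -0.1407, 0.2041]
tcp_rot: [3.134, -0.187, 0.006]
wrist_force: [-0.6, 0.5, 0.5]
width: 0.003
grip_force: 0.0
```

Run:
```python
from h import *
go([.45,-.14,.2])
c,s=np.cos(-.117),np.sin(-.117)
im=vision.read_camera("side")
cs,_=blobs(im,(100,120,60),(125,255,255),(230,195,262,228),5)
Q=(np.array([on("side",*p,.0745)[:2] for p in cs[0][:,0]])-[.5304,-.0345])@np.array([[c,-s],[s,c]])
print(Q.min(0),Q.max(0))
from workcell import ticket
if Q[:,0].min()>-.045: print(ticket.finish_job())
```

```text
t 10.27 tcp [ 0.453  -0.1407  0.2041] x [ 0.993 -0.119  0.004] z [ 0.004 -0.002 -1.   ] F [-0.58  0.47  0.48] w 0.0
delta tool [-0.003  -0.0004  0.0041]
[-0.04045118 -0.05938513] [-0.00612587  0.06724569]
the job is handed in; nothing more can be done
None
```

The job is handed in at about 10 s, with no verdict returned: the carrier measured home against the back stop (within about 1 mm), the start key was pressed to its stop after that, and the hand is clear.

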